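Set the shoe clearance on a drum brake and hold the adjuster

ROBOT

A 6-joint arm with a two-finger parallel gripper is mounted at the origin on the work surface. World frame = base frame: x ahead of the robot, y to its left, z up, the work surface at z = 0. Lengths are in m, angles in rad, forces in N, time in s.
With the tool pointing down it reaches from about 0.325 to 1 m from the base axis. Payload 5.1 kg.
Tool frame: the origin (TCP) lies on the centre line of the jaws, within the pads' length; the fingertips stand 25 mm ahead of it and the grasp point (between the pads) lies 6 mm ahead of it (robot.finger_overhang is the distance from the TCP to the fingertips, in m); z points along the fingers, y is the direction in which the jaws open and shut (so a half turn about z gives the same grasp; the last joint's range is limited). The gripper opens to 85 mm and grips with 20 to 120 N. Pads are 22 mm wide; open, the fingers measure 114 mm over their backs; the gripper's body (76 mm by 85 mm) begins 54 mm behind the grasp point. The pads swing forward as they close: fully open they stand 13 mm farther back than shut.
Start: joints at [1.138, 0.124, 1.65, -0, 1.367, -0.083], TCP at [0.223, 0.611, 0.232] pointing down, gripper open.
Joint ranges: [-2.61, 2.61], [-1.02, 2.33], [0.03, 2.71], [-1.35, 4.49], [0.32, 2.68], [-2.91, 2.91]. Speed limits (rad/s): [2.57, 2.57, 3.14, 3.14, 3.14, 3.14].

INTERFACE

Orientations are given as a rotation vector (axis times angle).
In Python, from rig import sensors, eyes, robot gives the robot as it stands.
- The arm moves only by the tool step_arm, never from a script. Its argument "increments" is a list of rows, each a list of 3 entries, a list of its own where there are three numbers: the shift along the world's x, y, z as a fraction of full scale, then the turn, a rotation vector about the world's x, y, z as a fraction of full scale, then the opening, from -1 (shut) to 1 (fully open). A call has 1 to 12 rows; each row shifts and turns the commanded pose from where the row before left it; what a row does not reach is not made up. Full scale, the value 1, is 2.5 cm for a shift and 5 degrees for a turn. A row lasts 1/12 s, in which the tool goes at most 41.7 mm and 7.16 degrees, less where a joint would pass 70% of its speed; a pose out of reach is approached as far as the arm can. A call with a number of a shift or a turn outside -1 to 1 is refused whole. A call with a gripper value outside its range is refused whole. The fingers move at their own pace and stop on an object; "squeeze" is the grip in N (left out, the last holds). Time passes only in rows, so rows that do not move let the fingers close. It gives the time, the measured TCP pose, the force and the opening at its end, in the units of the state.
- sensors.get_obs(): the state, without advancing time (a new reading comes with each control period).
- eyes.grab_frame(name): name is "scene" or "top" or "wrist"; returns (picture, depth): 420x560x3 uint8, blue, green, red; 420x560 float32, m along the optical axis (not along the pixel's ray), 0 where there is no reading.
- eyes.camera_model(name): a dict with "K" (3x3 intrinsics, pixels), "k1" (the pictures are not rectified: a ray, as slopes to the right and down, at radius r is drawn at 1 + k1 r^2 times it, then the intrinsics apply), "eye" and "rotation" of the camera in the world. Camera axes: x right, y up, looking along -z (the intrinsics and any distortion apply to the point x, -y, -z); pixel columns grow to the right and rows downward; lengths in m; the calibration is good to about 2 mm. A picture is of the moment at which its call begins: read the wrist's pose just before it. camera_model takes no time and is no camera call; for the wrist camera it gives the pose at the moment of the call.
- robot.finish_job(): hands the job in, once; it reports no verdict.
Trained networks look in the newest picture that a camera, given by its name, has taken for a name from the list of things; names that differ only in an ending like _2 or _b are one class to them, and where a whole thing is asked for, a point or a joint stands for the part that bears it (a point fixed in the world has none). Each returns a list of dicts, best first, with "p" (0 to 1); they miss things now and then, are a little off and sometimes report something else, mostly with a low value. They report only what shows in the picture. A call takes as long as a camera call.
- eyes.trace(camera, thing): "pixels" (420x560 bool, what is visible of it) and "extent" ([left, top, right, bottom] in pixels, round what is visible of it).
- eyes.place_of(camera, thing): "position" ([column, row] in pixels: a listed point, or the origin of a listed thing).
The state is a dict: "t": time; "qpos": joint angles; "joint_velocities": joint speeds; "joint_efforts": joint torques, N m; "ee_pos": TCP position; "eef_rot": TCP orientation; "contact_force": force on the tool from outside, world axes, zero at the start; "ft_torque": the same for the moment, N m; "width": finger opening in m.
Only numpy, scipy, OpenCV 4.12 (cv2) and the standard library are available. Lean on these libraries where they do the work, as an engineer would, in place of code of your own. Each camera call takes 0.05 s, during which the arm holds its last target.

TASK

Set the shoe clearance on the drum brake lying on the bench: turn the red wing screw clockwise (seen from above) until you feel it seat against the shoe, without forcing it any further, then back it off a quarter turn. Finish still gripping the red screw at that setting, keeping it still so that I can nip up its lock nut; leave the black screw, the socket standing on the back plate and everything else on the bench as they are.

Things in the scene. Friction and masses are not known exactly. Their poses are not given: they have to be found in the camera images.
- brake: drum brake, 230 mm across, fixed, on a round 250 mm black rubber mat, its flat grey back plate up (plate top 72 mm above the bench), turned any way round. Origin: centre of the mat's underside; z up. Red wing screw 85 mm along its +y, black one 85 mm along -y; aluminium wheel cylinder (12 mm high) 83 mm along +x, bleed nipple (21 mm high) 85 mm along -x
- red_screw: red wing screw to be set, turning about its vertical axis (clockwise from above screws in; it does not rise or sink). Origin: on the axis, under its 38 mm wide, 10 mm high hub, 86 mm above the bench; z up. On the hub stands a flat wing 42 mm long along x, 12 mm thick along y, from 9 to 45 mm above the origin; white mark on top towards +x. It stays where it is left
- red_grip (a point): where to grip the red screw across the wing's 12 mm: on its axis, 35 mm above its origin. It turns freely (0.05 N m) and stops hard at its seat, an unseen 0.45 to 1.65 rad clockwise of the start; bear on it with 0.1 to 0.4 N m. Above about 0.6 N m the shoe is forced round, which spoils the job. It can be backed off at least 1.8 rad from the seat, then meets an end stop
- black_screw: black wing screw of the same shape, the other shoe's adjuster, already set: leave it alone. Origin and axes as for the red screw
- black_tip (a point): point on the black screw's wing, 18 mm from its axis, that shows whether it was turned
- socket: steel socket, a cylinder 28 mm in diameter and 45 mm high, loose, standing on the back plate near its centre. Origin: centre of its underside; z up
- hammer: hammer lying on the bench on the robot's left. Origin: under the tool; it lies along its x
- wrench: steel wrench lying on the bench on the robot's right. Origin: under the tool; it lies along its x
- can: blue can, 64 mm in diameter and 190 mm high, standing at the far left of the brake. Origin: centre of its underside
- hub_ring: steel ring, 70 mm outside, 44 mm inside, 18 mm high, lying at the far right of the brake. Origin: centre of its underside

How it is judged:
By the outcome, as a careful person would: the job done as asked, in the order asked, and still so for the second after the job is handed in, while the arm keeps its last pose, push and grip.
It also fails if it takes over 54 s, if anything falls off the work surface, if the arm or the gripper's body presses on something with over 40 N, if the wrist force passes 120 N, or if a joint passes its speed limit or range.

## Working session

There is one attempt and no reset: what is moved stays moved. The work goes in short steps, Python scripts to look and compute and a tool call to move; the robot and the scene stay as the last step left them, time stands still between calls to the robot, and variables do not carry over. Pictures are saved under pics/ and viewed, and the job is handed in when it is done.

Besides the shell and the picture viewer there is one more tool, called after "Request:" as a command line: name --argument value ..., lists and objects as JSON in quotes. step_arm: Moves the arm, as the interface text tells. Shift numbers are shares of 2.5 cm and turn numbers shares of 5 degrees, none past 1 either way. Its arguments: {"type":"object","properties":{"increments":{"type":"array","items":{"type":"array"}},"squeeze":{"type":"number"}},"required":["increments"]}

```bash
ls; mkdir -p pics; cat > h.py <<'E'
import numpy as np, cv2
from rig import sensors, eyes, robot
def ray(name,uv,cm=None):
    c=cm or eyes.camera_model(name); K=np.array(c["K"]);k1=c["k1"]
    d=np.array([(uv[0]-K[0,2])/K[0,0],(uv[1]-K[1,2])/K[1,1]]); s=d.copy()
    for _ in range(20): s=d/(1+k1*(s@s))
    R=np.array(c["rotation"]); R=R if R.shape==(3,3) else cv2.Rodrigues(R)[0]
    return np.array(c["eye"]), R@np.array([s[0],-s[1],-1.0])
def atz(name,uv,z,cm=None):
    e,d=ray(name,uv,cm); return e+d*(z-e[2])/d[2]
def atdepth(name,uv,dep,cm=None):
    e,d=ray(name,uv,cm); return e+d*dep
E
python3 - <<'E'
from h import *
o=sensors.get_obs(); print({k:np.round(v,3) for k,v in o.items()})
for n in ["scene","top"]:
    p,d=eyes.grab_frame(n); cv2.imwrite(f"pics/{n}0.png",p); np.save(f"pics/{n}0.npy",d)
    c=eyes.camera_model(n); print(n,c)
    for th,z in [("red_screw",.086),("red_grip",.121),("black_screw",.086),("black_tip",None),("brake",0),("socket",.072)]:
        for r in eyes.place_of(n,th)[:2]:
            print(th,np.round(r["position"],1),round(r["p"],2), np.round(atz(n,r["position"],z),4) if z is not None else '')
E
```

```text
pics
{'t': np.float64(0.0), 'qpos': array([ 1.138,  0.125,  1.652, -0.   ,  1.367, -0.083]), 'joint_velocities': array([-0.002,  0.001, -0.   , -0.002, -0.   ,  0.   ]), 'joint_efforts': array([ 1.0000e-03, -4.2362e+01, -3.6545e+01,  0.0000e+00,  7.0000e-03,
       -0.0000e+00]), 'ee_pos': array([0.223, 0.61 , 0.231]), 'eef_rot': array([-5.470e-01, -3.093e+00,  3.000e-03]), 'contact_force': array([-0.143,  0.43 , -0.314]), 'ft_torque': array([-0.058, -0.017,  0.028]), 'width': np.float64(0.086)}
scene {'K': array([[527.41822088,   0.        , 278.52033192],
       [  0.        , 527.41822088, 212.50590471],
       [  0.        ,   0.        ,   1.        ]]), 'k1': -0.013185665840032215, 'eye': array([1.12295749, 0.85430107, 0.95398957]), 'rotation': array([0.29672491, 1.10188754, 2.35075814])}
red_screw [289.1 242.2] 0.69 [0.6192 0.0863 0.086 ]
red_grip [288.8 226.5] 0.54 [0.61   0.0718 0.121 ]
black_screw [304.3 195.5] 0.65 [ 0.4859 -0.0406  0.086 ]
black_tip [303.1 181.5] 0.77 
brake [294.  244.2] 0.93 [0.5629 0.0237 0.    ]
socket [288.5 222.6] 0.7 [0.5722 0.013  0.072 ]
socket [292.8 243.8] 0.18 [0.6068 0.0836 0.072 ]
top {'K': array([[432.67111408,   0.        , 279.08158917],
       [  0.        , 432.67111408, 200.9264393 ],
       [  0.        ,   0.        ,   1.        ]]), 'k1': -0.025937372089900556, 'eye': array([0.41536091, 0.01122629, 1.16642006]), 'rotation': array([ 0.14096649, -0.11426486, -1.58949724])}
red_screw [286.1 221.3] 0.61 [0.5399 0.0112 0.086 ]
red_screw [258.4 192.2] 0.53 [0.6159 0.0798 0.086 ]
red_grip [260.6 194.7] 0.55 [0.603  0.0722 0.121 ]
black_screw [308.5 240. ] 0.65 [ 0.4918 -0.0435  0.086 ]
black_tip [311.7 247.2] 0.47 
brake [288.5 220.2] 0.92 [0.5527 0.0046 0.    ]
socket [285.9 212.2] 0.67 [0.5649 0.0111 0.072 ]
```

View pics/scene0.png

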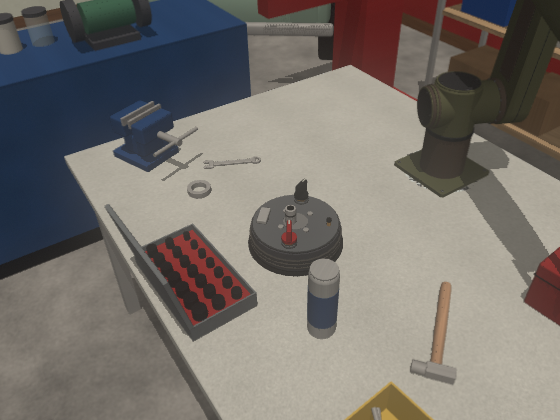

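View pics/top0.png

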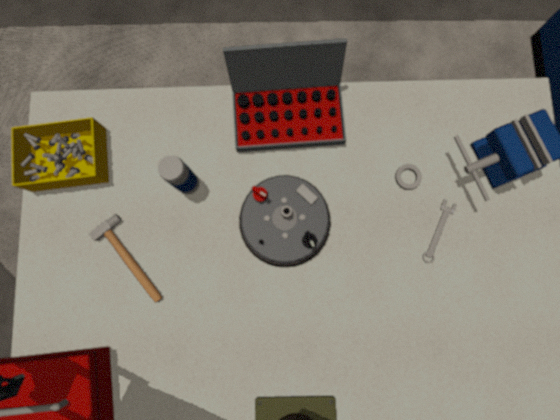

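```bash
python3 - <<'E'
import cv2
for n,(a,b,c,d) in dict(scene=(230,150,360,280),top=(220,160,350,280)).items():
    p=cv2.imread(f"pics/{n}0.png")[b:d,a:c]; cv2.imwrite(f"pics/{n}0z.png",cv2.resize(p,None,fx=4.6,fy=4.6,interpolation=cv2.INTER_CUBIC))
E
```

```text
(no output)
```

View pics/top0z.png

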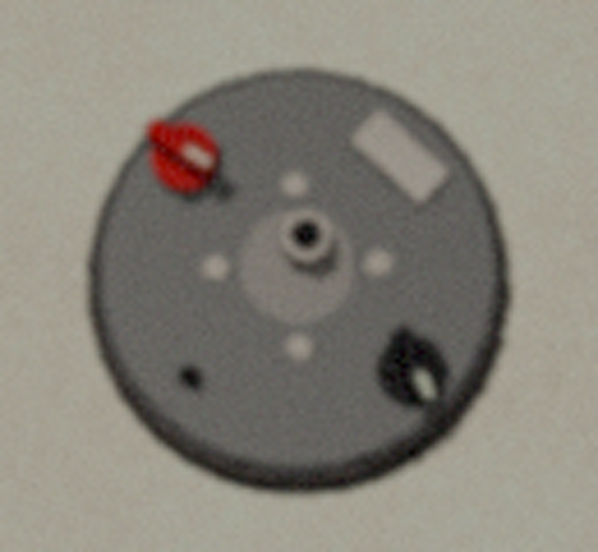

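View pics/scene0z.png

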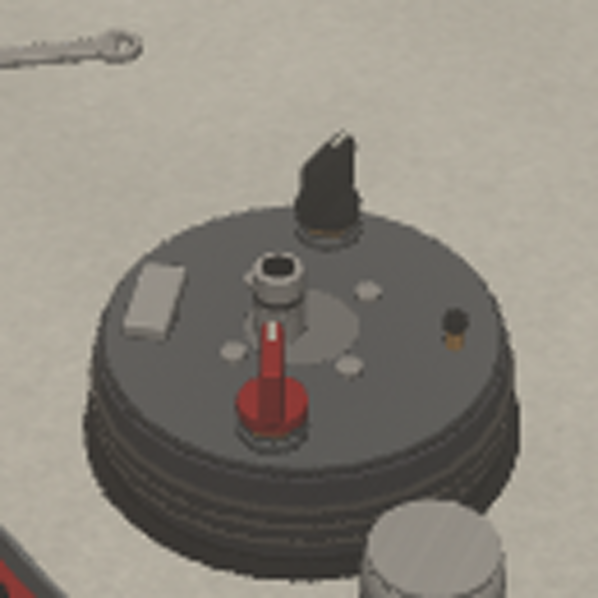

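The red wing sits left of centre (top ≈ (260,193)), with its white mark towards the socket. The black one is diagonally opposite at about (310,241), and the socket is near the middle at (286,212). Next I'll measure the red screw from the masks and depth.

```bash
cat >> h.py <<'E'
def cloud(name,mask,dep,cm=None):
    vs,us=np.nonzero(mask&(dep>0))
    return np.array([atdepth(name,(u,v),dep[v,u],cm) for u,v in zip(us,vs)])
def yawof(o):
    R=cv2.Rodrigues(np.array(o["eef_rot"],float))[0]; return R
E
python3 - <<'E'
from h import *
for n in ["scene","top"]:
    p,d=eyes.grab_frame(n)
    for th in ["red_screw","black_screw","socket","can","brake"]:
        r=eyes.trace(n,th)
        if not r: print(n,th,'none'); continue
        P=cloud(n,r[0]["pixels"],d)
        print(n,th,round(r[0]["p"],2),r[0]["extent"],"n",len(P),"med",np.round(np.median(P,0),4),"min",np.round(P.min(0),3),"max",np.round(P.max(0),3))
        if th in("red_screw","black_screw"):
            W=P[P[:,2]>.108]
            if len(W)>5:
                m=(W.min(0)+W.max(0))/2;u,s,vt=np.linalg.svd(W[:,:2]-W[:,:2].mean(0));print("  wing n",len(W),m,W.mean(0),"dir",np.degrees(np.arctan2(vt[0,1],vt[0,0])),s)
    hsv=cv2.cvtColor(p,cv2.COLOR_BGR2HSV)
    
o=sensors.get_obs();R=yawof(o);print(R.round(3),o['t'])
c=eyes.camera_model("wrist");print(c)
E
```

```text
scene red_screw 0.67 [409.7, 281.7, 455.9, 387.0] n 1694 med [0.5168 0.4755 0.0226] min [ 0.35   0.348 -0.005] max [0.584 0.543 0.03 ]
scene black_screw 0.69 [299.9, 183.7, 309.8, 198.8] n 186 med [ 0.498  -0.0373  0.1102] min [ 0.475 -0.052  0.087] max [ 0.517 -0.025  0.134]
  wing n 97 [ 0.49712209 -0.03937342  0.12138199] [ 0.49833148 -0.03871446  0.12220497] dir 19.205020185881345 [0.12233385 0.02578745]
scene socket 0.52 [286.8, 203.9, 298.2, 224.2] n 175 med [0.5694 0.0186 0.1087] min [ 0.554 -0.002  0.074] max [0.606 0.059 0.13 ]
scene can noneTraceback (most recent call last):
  File "<stdin>", line 7, in <module>
  File "h.py", line 15, in cloud
    return np.array([atdepth(name,(u,v),dep[v,u],cm) for u,v in zip(us,vs)])
                     ~~~~~~~^^^^^^^^^^^^^^^^^^^^^^^^
  File "h.py", line 12, in atdepth
    e,d=ray(name,uv,cm); return e+d*dep
        ~~~^^^^^^^^^^^^
  File "h.py", line 4, in ray
    c=cm or eyes.camera_model(name); K=np.array(c["K"]);k1=c["k1"]
            ~~~~~~~~~~~~~~~~~^^^^^^
ValueError: time passes only in moves, steps and waits
```

```bash
sed -i 's/^def cloud(name,mask,dep,cm=None):/def cloud(name,mask,dep,cm=None):\n    cm=cm or eyes.camera_model(name)/' h.py
python3 - <<'E'
from h import *
for n in ["scene","top"]:
    p=cv2.imread(f"pics/{n}0.png"); d=np.load(f"pics/{n}0.npy"); cm=eyes.camera_model(n)
    hsv=cv2.cvtColor(p,cv2.COLOR_BGR2HSV)
    m=((hsv[...,0]<10)|(hsv[...,0]>170))&(hsv[...,1]>120)
    roi=np.zeros_like(m); roi[180:260,240:330]=1
    P=cloud(n,m&roi,d,cm)
    P=P[(P[:,2]>.08)&(P[:,2]<.14)]
    W=P[P[:,2]>.105]; H=P[P[:,2]<.1]
    print(n,len(P),len(W),"hub",(H.min(0)+H.max(0))/2,"wing",W.mean(0),W.min(0),W.max(0))
    u,s,vt=np.linalg.svd(W[:,:2]-W[:,:2].mean(0));print(np.degrees(np.arctan2(vt[0,1],vt[0,0])),s)
    # ground truth check plate
    for z in []: pass
o=sensors.get_obs();print(yawof(o).round(3),o['t'])
c=eyes.camera_model("wrist");print(c)
E
```

```text
scene 179 75 hub [0.61504803 0.07978212 0.09267401] wing [0.62098131 0.08637756 0.12427193] [0.60183479 0.06155615 0.10541874] [0.63038858 0.09841419 0.13367725]
54.87890959735564 [0.09893469 0.02662284]
top 160 78 hub [0.56055012 0.02685891 0.08988519] wing [0.61012796 0.07516528 0.12695001] [0.5620067  0.01327886 0.10664329] [0.62281953 0.09273252 0.13478198]
-125.23181323404457 [0.12802952 0.03541545]
[[-0.939  0.343  0.   ]
 [ 0.343  0.939  0.   ]
 [-0.     0.    -1.   ]] 1.0
{'K': array([[311.7882198 ,   0.        , 283.9229444 ],
       [  0.        , 311.7882198 , 208.11468259],
       [  0.        ,   0.        ,   1.        ]]), 'k1': -0.026615284857210302, 'eye': array([0.16108115, 0.63280798, 0.37310113]), 'rotation': array([-0.22786178, -0.15878095,  1.21225231])}
```

Request:
step_arm --increments '[[[0.645,-0.89,0.05],[0,0,-0.875],1],[[0.645,-0.89,0.05],[0,0,-0.875],1],[[0.645,-0.89,0.05],[0,0,-0.875],1],[[0.645,-0.89,0.05],[0,0,-0.875],1],[[0.645,-0.89,0.05],[0,0,-0.875],1],[[0.645,-0.89,0.05],[0,0,-0.875],1],[[0.645,-0.89,0.05],[0,0,-0.875],1],[[0.645,-0.89,0.05],[0,0,-0.875],1],[[0.645,-0.89,0.05],[0,0,-0.875],1],[[0.645,-0.89,0.05],[0,0,-0.875],1],[[0.645,-0.89,0.05],[0,0,-0.875],1],[[0.645,-0.89,0.05],[0,0,-0.875],1]]'

```text
t: 2.0
ee_pos: [0.4169, 0.3425, 0.2472]
eef_rot: [1.863, 2.529, 0.001]
contact_force: [-0.3, 0.3, -0.8]
width: 0.0855
```

Request:
step_arm --increments '[[[0.645,-0.89,0.05],[0,0,-0.875],1],[[0.645,-0.89,0.05],[0,0,-0.875],1],[[0.645,-0.89,0.05],[0,0,-0.875],1],[[0.645,-0.89,0.05],[0,0,-0.875],1],[[0.645,-0.89,0.05],[0,0,-0.875],1],[[0.645,-0.89,0.05],[0,0,-0.875],1],[[0.645,-0.89,0.05],[0,0,-0.875],1],[[0.645,-0.89,0.05],[0,0,-0.875],1],[[0.645,-0.89,0.05],[0,0,-0.875],1],[[0.645,-0.89,0.05],[0,0,-0.875],1],[[0.645,-0.89,0.05],[0,0,-0.875],1],[[0.645,-0.89,0.05],[0,0,-0.875],1]]'

```text
t: 3.0
ee_pos: [0.6105, 0.0754, 0.2621]
eef_rot: [2.79, 1.444, 0.001]
contact_force: [-0.0, -0.5, 0.7]
width: 0.0857
```

Request:
step_arm --increments '[[[0,0,0],[0,0,0],1],[[0,0,0],[0,0,0],1],[[0,0,0],[0,0,0],1]]'

```text
t: 3.25
ee_pos: [0.6095, 0.0769, 0.2617]
eef_rot: [-2.786, -1.45, 0.0]
contact_force: [0.0, 0.6, 0.7]
width: 0.0853
```

```bash
cat >> h.py <<'E'
def st(o=None):
    o=o or sensors.get_obs(); R=yawof(o)
    print("t",round(float(o['t']),2),"pos",np.round(o['ee_pos'],4),"yaw",round(float(np.degrees(np.arctan2(R[1,1],R[0,1]))),2),"z",np.round(R[:,2],3),"F",np.round(o['contact_force'],1),"T",np.round(o['ft_torque'],3),"w",round(float(o['width']),4),"q",np.round(o['qpos'],3))
    return o
def redwing(name,p,d,cm,roi=None):
    hsv=cv2.cvtColor(p,cv2.COLOR_BGR2HSV)
    m=((hsv[...,0]<10)|(hsv[...,0]>170))&(hsv[...,1]>120)
    return m
E
python3 - <<'E'
from h import *
st(); cm=eyes.camera_model("wrist"); p,d=eyes.grab_frame("wrist"); cv2.imwrite("pics/w1.png",p); np.save("pics/w1.npy",d)
import pickle; pickle.dump(cm,open("pics/w1.pkl","wb"))
for th in ["red_grip","red_screw","socket"]:
    for r in eyes.place_of("wrist",th)[:2]: print(th,np.round(r["position"],1),round(r["p"],2), atz("wrist",r["position"],{"red_grip":.121,"red_screw":.086,"socket":.072}[th],cm).round(4))
E
```

```text
t 3.25 pos [0.6095 0.0769 0.2617] yaw -35.01 z [-0.001  0.    -1.   ] F [0.  0.6 0.7] T [ 0.03  -0.036  0.017] w 0.0853 q [0.038 0.03  1.7   0.    1.413 0.649]
red_grip [284.8 199.8] 0.7 [0.6082 0.0746 0.121 ]
red_grip [281.6 185.7] 0.63 [0.6134 0.0871 0.121 ]
socket [288.4 255.2] 0.7 [0.5674 0.0091 0.072 ]
```

View pics/w1.png

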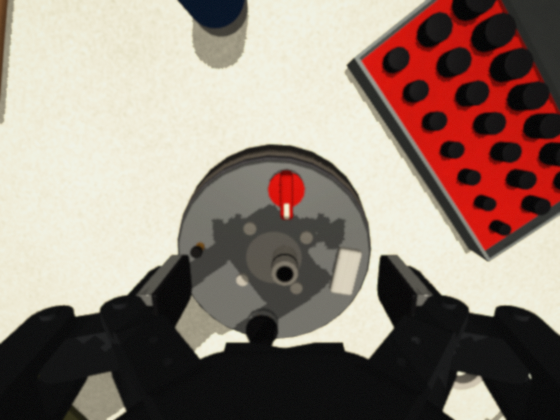

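The wing stands nearly vertical in the wrist picture: hub at (286,189), white mark at (286,211), socket at (285,270). I'll refine its axis and angle from this view.

```bash
python3 - <<'E'
from h import *
import pickle
p=cv2.imread("pics/w1.png"); d=np.load("pics/w1.npy"); cm=pickle.load(open("pics/w1.pkl","rb"))
roi=(slice(155,230),slice(255,320))
cv2.imwrite("pics/w1z.png",cv2.resize(p[roi],None,fx=8,fy=8,interpolation=cv2.INTER_CUBIC))
hsv=cv2.cvtColor(p,cv2.COLOR_BGR2HSV)
m=np.zeros(d.shape,bool); m[160:225,262:312]=True
P=cloud("wrist",m,d,cm)
T=P[(P[:,2]>.124)&(P[:,2]<.14)]
print(len(T),np.median(T[:,2]),T.min(0),T.max(0))
r=cv2.minAreaRect(T[:,:2].astype(np.float32)*1000);print(r)
H=P[(P[:,2]>.088)&(P[:,2]<.104)];print("hub",len(H),cv2.minEnclosingCircle(H[:,:2].astype(np.float32)*1000))
pl=P[(P[:,2]>.06)&(P[:,2]<.08)];print("plate z",np.median(pl[:,2]))
# red top pixels projecting at z=.131
top=T[T[:,2]>.127]; c=top[:,:2].mean(0);u,s,vt=np.linalg.svd(top[:,:2]-c);print(c,np.degrees(np.arctan2(vt[0,1],vt[0,0])),s, len(top))
a=(top[:,:2]-c)@vt[0]; b=(top[:,:2]-c)@vt[1]; print(a.min(),a.max(),b.min(),b.max())
E
```

```text
580 0.1299417395492088 [0.59528332 0.05770349 0.12454841] [0.62637056 0.09617767 0.13238011]
((611.0076904296875, 77.38805389404297), (41.115333557128906, 11.650930404663086), 55.21129608154297)
hub 614 ((611.0985107421875, 78.25235748291016), 19.91593360900879)
plate z 0.07119065980806799
[0.61160462 0.07766471] -124.66878343296848 [0.28148501 0.07987575] 574
-0.0199969931655472 0.021135048516657783 -0.006104274929983187 0.005497366196504726
```

View pics/w1z.png

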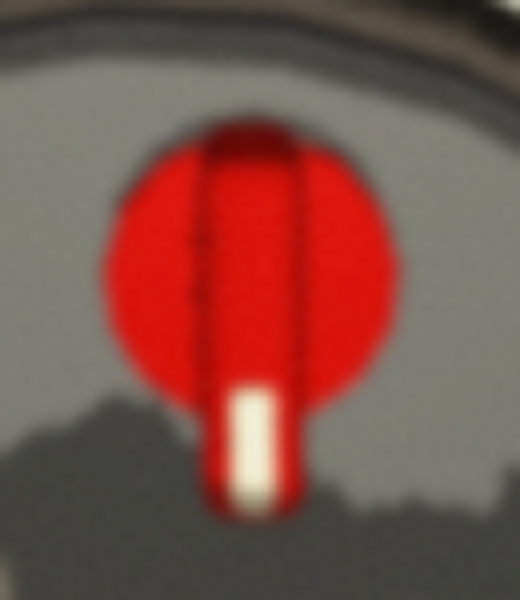

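Centre (0.611, 0.0775), wing 41 × 11.7 mm at 55°, top at 0.130–0.131, all matching the given sizes. The jaws are already square to it. Descending.

Request:
step_arm --increments '[[[0.01,0.01,-0.9],[0,0,0],1],[[0.01,0,-0.9],[0,0,0.03],1],[[0.01,0.01,-0.9],[0,0,0],1],[[0.01,0,-0.9],[0,0,0],1],[[0.01,0,-0.9],[0,0,0],1],[[0.01,0,-0.5],[0,0,0],1],[[0,0,-0.4],[0,0,0],1],[[0,0,0],[0,0,0],1],[[0,0,0],[0,0,0],1],[[0,0,0],[0,0,0],1]]'

```text
t: 4.28
ee_pos: [0.6123, 0.0773, 0.1287]
eef_rot: [2.784, 1.453, 0.004]
contact_force: [-0.1, 0.1, 0.1]
width: 0.0856
```

```bash
python3 - <<'E'
from h import *
st(); p,d=eyes.grab_frame("wrist"); cv2.imwrite("pics/w2.png",p)
E
```

```text
t 4.28 pos [0.6123 0.0773 0.1287] yaw -34.88 z [ 0.003  0.    -1.   ] F [-0.1  0.1  0.1] T [-0.017 -0.016  0.011] w 0.0856 q [0.039 0.135 1.818 0.    1.186 0.647]
```

View pics/w2.png

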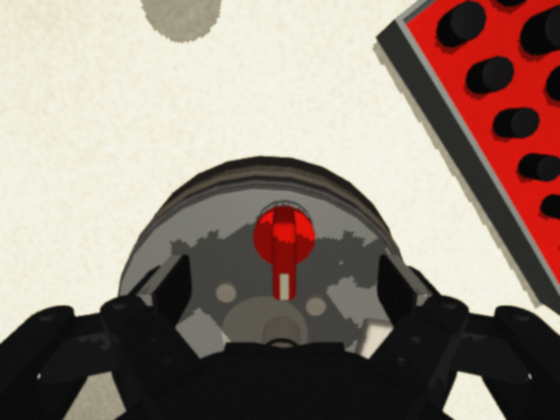

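The wing (mark at (284,286)) lies midway between the open pads (about x 180 and 390), and nothing is touching. Closing gently now.

Request:
step_arm --increments '[[[-0.04,0,-0.06],[0,0,0],-1],[[0,0,0],[0,0,0],-1],[[0,0,0],[0,0,0],-1],[[0,0,0],[0,0,0],-1],[[0,0,0],[0,0,0],-1],[[0,0,0],[0,0,0],-1],[[0,0,0],[0,0,0],-1],[[0,0,0],[0,0,0],-1],[[0,0,0],[0,0,0],-1],[[0,0,0],[0,0,0],-1]]' --squeeze 24

```text
t: 5.17
ee_pos: [0.6112, 0.0765, 0.1257]
eef_rot: [2.784, 1.452, 0.002]
contact_force: [3.3, -2.7, -1.6]
width: 0.0109
```

```bash
python3 - <<'E'
from h import *
st(); cm=eyes.camera_model("wrist"); p,d=eyes.grab_frame("wrist"); cv2.imwrite("pics/w3.png",p);st()
E
```

```text
t 5.17 pos [0.6112 0.0765 0.1257] yaw -34.89 z [ 0.002 -0.001 -1.   ] F [ 3.3 -2.7 -1.6] T [-0.541 -0.683  0.075] w 0.0109 q [ 3.800e-02  1.360e-01  1.822e+00 -1.000e-03  1.181e+00  6.470e-01]
t 5.22 pos [0.6112 0.0765 0.1258] yaw -34.89 z [ 0.002 -0.001 -1.   ] F [ 5.2 -2.7 -2. ] T [-0.532 -0.708  0.006] w 0.0109 q [ 3.800e-02  1.360e-01  1.822e+00 -1.000e-03  1.181e+00  6.470e-01]
```

View pics/w3.png

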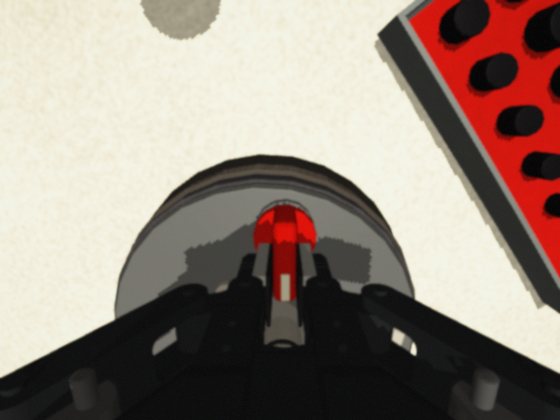

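Gripped with the opening at 11 mm and the mark still centred at (285,288). A side force of about 5 N suggests the tool is slightly off the axis, so I'll nudge it and start turning clockwise.

Request:
step_arm --increments '[[[0.016,-0.012,0],[0,0,0],-1],[[0,0,0],[0,0,-0.2],-1],[[0,0,0],[0,0,-0.3],-1],[[0,0,0],[0,0,-0.5],-1],[[0,0,0],[0,0,-0.5],-1],[[0,0,0],[0,0,-0.5],-1],[[0,0,0],[0,0,0],-1]]'

```text
t: 5.8
ee_pos: [0.6111, 0.0766, 0.1258]
eef_rot: [2.902, 1.202, 0.001]
contact_force: [3.0, -2.8, -0.0]
width: 0.0109
```

```bash
python3 - <<'E'
from h import *
st()
E
```

```text
t 5.8 pos [0.6111 0.0766 0.1258] yaw -44.98 z [ 0.001 -0.    -1.   ] F [ 3.  -2.8 -0. ] T [-0.528 -0.598 -0.039] w 0.0109 q [ 0.038  0.137  1.821 -0.     1.182  0.823]
```

Request:
step_arm --increments '[[[0.01,-0.015,0],[0,0,-0.5],-1],[[0,0,0],[0,0,-0.5],-1],[[0,0,0],[0,0,-0.5],-1],[[0,0,0],[0,0,-0.5],-1],[[0,0,0],[0,0,-0.5],-1],[[0,0,0],[0,0,-0.3],-1],[[0,0,0],[0,0,0],-1]]'

```text
t: 6.38
ee_pos: [0.6111, 0.0767, 0.1257]
eef_rot: [-3.026, -0.842, -0.001]
contact_force: [2.2, -1.1, 0.5]
width: 0.0111
```

```bash
python3 - <<'E'
from h import *
o=st();print(o['joint_efforts'].round(3))
E
```

```text
t 6.38 pos [0.6111 0.0767 0.1257] yaw -58.89 z [ 0.     0.001 -1.   ] F [ 2.2 -1.1  0.5] T [-0.169 -0.435 -0.065] w 0.0111 q [3.700e-02 1.370e-01 1.821e+00 1.000e-03 1.183e+00 1.065e+00]
[  0.984 -39.829 -32.363   0.279   0.657   0.177]
```

Request:
step_arm --increments '[[[0,0,0],[0,0,-0.25],-1],[[0,0,0],[0,0,-0.25],-1],[[0,0,0],[0,0,0],-1]]'

```text
t: 6.63
ee_pos: [0.6111, 0.0767, 0.1257]
eef_rot: [-3.044, -0.775, -0.001]
contact_force: [2.6, -0.4, 1.4]
width: 0.0105
```

```bash
cat >s.py <<'E'
from h import *
o=st();print(o['joint_efforts'].round(3)[-1])
E
python3 s.py
```

```text
t 6.63 pos [0.6111 0.0767 0.1257] yaw -61.44 z [ 0.     0.001 -1.   ] F [ 2.6 -0.4  1.4] T [-0.022 -0.427 -0.019] w 0.0105 q [3.700e-02 1.370e-01 1.821e+00 1.000e-03 1.183e+00 1.110e+00]
0.144
```

Request:
step_arm --increments '[[[0,0,0],[0,0,-0.25],-1],[[0,0,0],[0,0,-0.25],-1],[[0,0,0],[0,0,0],-1]]'

```text
t: 6.88
ee_pos: [0.6111, 0.0767, 0.1257]
eef_rot: [-3.06, -0.708, -0.001]
contact_force: [1.9, 0.0, 2.5]
width: 0.0106
```

```bash
python3 s.py
```

```text
t 6.88 pos [0.6111 0.0767 0.1257] yaw -63.96 z [ 0.     0.001 -1.   ] F [1.9 0.  2.5] T [ 0.161 -0.33  -0.037] w 0.0106 q [3.800e-02 1.370e-01 1.821e+00 1.000e-03 1.183e+00 1.154e+00]
0.146
```

Request:
step_arm --increments '[[[0,0,0],[0,0,-0.25],-1],[[0,0,0],[0,0,-0.25],-1],[[0,0,0],[0,0,0],-1]]'

```text
t: 7.13
ee_pos: [0.6111, 0.0767, 0.1257]
eef_rot: [-3.075, -0.641, -0.001]
contact_force: [1.8, 1.7, 3.0]
width: 0.0111
```

```bash
python3 s.py
```

```text
t 7.13 pos [0.6111 0.0767 0.1257] yaw -66.46 z [ 0.     0.001 -1.   ] F [1.8 1.7 3. ] T [ 0.262 -0.308  0.   ] w 0.0111 q [3.800e-02 1.370e-01 1.821e+00 1.000e-03 1.183e+00 1.197e+00]
0.147
```

Request:
step_arm --increments '[[[0,0,0],[0,0,-0.25],-1],[[0,0,0],[0,0,-0.25],-1],[[0,0,0],[0,0,0],-1]]'

```text
t: 7.38
ee_pos: [0.611, 0.0767, 0.1257]
eef_rot: [-3.088, -0.574, -0.001]
contact_force: [1.7, 2.5, 4.0]
width: 0.0108
```

```bash
python3 s.py
```

```text
t 7.38 pos [0.611  0.0767 0.1257] yaw -68.96 z [ 0.     0.001 -1.   ] F [1.7 2.5 4. ] T [ 0.378 -0.239  0.015] w 0.0108 q [3.800e-02 1.370e-01 1.821e+00 1.000e-03 1.183e+00 1.241e+00]
0.198
```

Request:
step_arm --increments '[[[0,0,0],[0,0,-0.2],-1],[[0,0,0],[0,0,-0.2],-1],[[0,0,0],[0,0,0],-1]]'

```text
t: 7.63
ee_pos: [0.611, 0.0768, 0.1257]
eef_rot: [-3.098, -0.52, -0.001]
contact_force: [0.0, 3.3, 6.0]
width: 0.0108
```

```bash
python3 s.py
```

```text
t 7.63 pos [0.611  0.0768 0.1257] yaw -70.93 z [ 0.     0.001 -1.   ] F [0.  3.3 6. ] T [ 0.654 -0.281  0.18 ] w 0.0108 q [3.800e-02 1.370e-01 1.821e+00 1.000e-03 1.183e+00 1.275e+00]
0.339
```

Torque is now rising (Tz 0.18, wrist effort up 0.19), so this looks like the seat. I'll look before going further.

```bash
python3 - <<'E'
from h import *
import pickle
for n in ["wrist","wrist"]:
    cm=eyes.camera_model("wrist"); p,d=eyes.grab_frame("wrist")
    o=st();print(o['joint_efforts'][-1].round(3))
cv2.imwrite("pics/w4.png",p);np.save("pics/w4.npy",d);pickle.dump(cm,open("pics/w4.pkl","wb"))
q=cv2.imread("pics/w3.png")
cv2.imwrite("pics/w34.png",np.hstack([cv2.resize(x[180:360,220:350],None,fx=3,fy=3,interpolation=cv2.INTER_CUBIC) for x in (q,p)]))
E
```

```text
t 7.68 pos [0.6111 0.0768 0.1257] yaw -70.89 z [ 0.     0.001 -1.   ] F [0.9 3.3 5. ] T [ 0.667 -0.221  0.214] w 0.011 q [3.800e-02 1.370e-01 1.821e+00 1.000e-03 1.183e+00 1.275e+00]
0.249
t 7.73 pos [0.611  0.0768 0.1257] yaw -70.88 z [ 0.     0.001 -1.   ] F [2.  4.  5.7] T [ 0.712 -0.218  0.212] w 0.011 q [3.800e-02 1.370e-01 1.821e+00 1.000e-03 1.183e+00 1.274e+00]
0.219
```

View pics/w34.png

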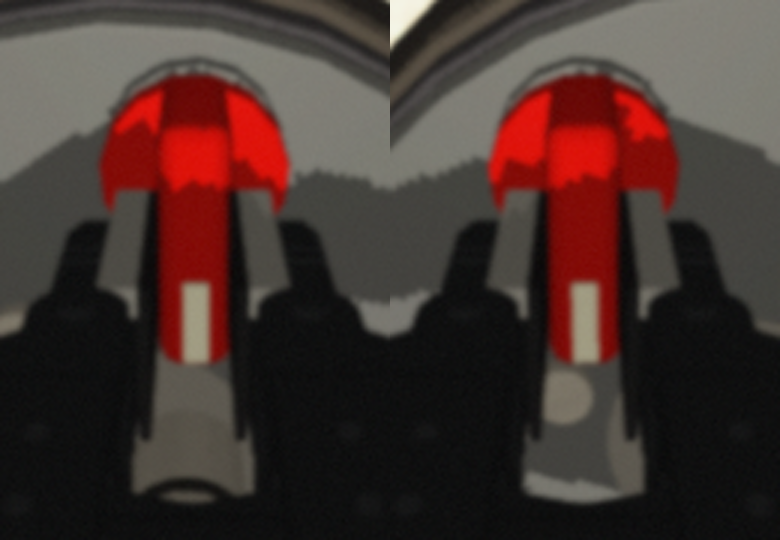

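Tz holds steady at about 0.21 N m, four times the running friction and within the 0.1–0.4 band, so the screw is seated. Before backing off, I'll measure how the wing lies in the pads.

```bash
cat > wing.py <<'E'
from h import *
import pickle,sys
def wing(tag):
    p=cv2.imread(f"pics/{tag}.png").astype(int); d=np.load(f"pics/{tag}.npy"); cm=pickle.load(open(f"pics/{tag}.pkl","rb"))
    m=np.zeros(d.shape,bool); m[205:310,255:315]=True
    red=(p[...,2]>2*p[...,1]+20)&(p[...,2]>60)
    P=cloud("wrist",m&red,d,cm); T=P[(P[:,2]>.1275)&(P[:,2]<.137)]
    c=T[:,:2].mean(0);u,s,vt=np.linalg.svd(T[:,:2]-c); v=vt[0]*np.sign(-vt[0,1]-0*vt[0,0] or 1)
    r=cv2.minAreaRect(T[:,:2].astype(np.float32)*1000)
    # white mark
    w=(p.min(2)>110)&m
    W=cloud("wrist",w,d,cm); W=W[(W[:,2]>.126)]
    print(tag,len(T),"c",c.round(4),"pca deg",np.degrees(np.arctan2(v[1],v[0])).round(2),r,"mark",len(W),W.mean(0).round(4) if len(W) else '')
    # edge fit per row in pixels: mid of red (both sides) by row
    rows=[];
    for y in range(222,300):
        x=np.nonzero((red|w)[y,262:308])[0]+262
        if len(x)>8: rows.append((y,x.min(),x.max()))
    rows=np.array(rows); rr=rows[(rows[:,2]-rows[:,1]<32)]
    z=np.array([[*atz("wrist",((a+b)/2,y),.131,cm)[:2]] for y,a,b in rr])
    k=cv2.fitLine(z.astype(np.float32),cv2.DIST_HUBER,0,1e-3,1e-3).ravel(); print("  centreline deg",np.degrees(np.arctan2(k[1],k[0])).round(2)%180,"n",len(rr),rr[0],rr[-1])
for t in sys.argv[1:]: wing(t)
E
python3 wing.py w1 w4; python3 s.py
```

```text
w1 80 c [0.6042 0.0667] pca deg -43.68 ((603.9474487304688, 66.61231231689453), (12.467057228088379, 11.021819114685059), 54.65612030029297) mark 64 [0.6046 0.0675 0.1311]
t 7.73 pos [0.611  0.0768 0.1257] yaw -70.88 z [ 0.     0.001 -1.   ] F [2.  4.  5.7] T [ 0.712 -0.218  0.212] w 0.011 q [3.800e-02 1.370e-01 1.821e+00 1.000e-03 1.183e+00 1.274e+00]
0.219Traceback (most recent call last):
  File "wing.py", line 22, in <module>
    for t in sys.argv[1:]: wing(t)
                           ~~~~^^^
  File "wing.py", line 19, in wing
    rows=np.array(rows); rr=rows[(rows[:,2]-rows[:,1]<32)]
                                  ~~~~^^^^^
IndexError: too many indices for array: array is 1-dimensional, but 2 were indexed
```

```bash
python3 wing.py w4
```

```text
w4 1549 c [0.6155 0.0785] pca deg -160.51 ((611.11767578125, 80.48072814941406), (41.07827377319336, 17.96577262878418), 18.591060638427734) mark 151 [0.6001 0.0728 0.1309]
  centreline deg 19.03 n 57 [243 269 298] [299 277 293]
```

```bash
cat > px.py <<'E'
import cv2,numpy as np,sys
def px(tag):
    p=cv2.imread(f"pics/{tag}.png").astype(float)
    out=[]
    # mark side edges + wing edges (sub-pixel by red-minus-green profile threshold crossing)
    s=cv2.GaussianBlur(p,(3,3),0); 
    for name,ch,y0,y1,f in (("wing",s[...,2]-np.minimum(s[...,1],s[...,2]),246,272,.5),("mark",s[...,1],276,299,.5)):
        L=[]
        for y in range(y0,y1):
            r=ch[y,268:302]; r=r-np.percentile(r,8); t=r.max()*f; i=np.nonzero(r>t)[0]; a,b=i[0],i[-1]
            if a<1 or b>len(r)-2: continue
            l=a-(r[a]-t)/(r[a]-r[a-1]); h=b+(r[b]-t)/(r[b]-r[b+1]); L.append((y,268+l,268+h))
        L=np.array(L)
        if len(L)<5: print(tag,name,"few");continue
        m=(L[:,1]+L[:,2])/2; k=np.polyfit(L[:,0]-L[:,0].mean(),m,1)
        print(tag,name,"n",len(L),"mid",m.mean().round(2),"width",(L[:,2]-L[:,1]).mean().round(2),"slope deg",np.degrees(np.arctan(k[0])).round(2))
for t in sys.argv[1:]: px(t)
E
python3 px.py w3 w4
```

```text
w3 wing n 26 mid 284.09 width 22.49 slope deg 0.01
w3 mark n 23 mid 284.87 width 9.05 slope deg 0.04
w4 wing n 26 mid 283.97 width 22.59 slope deg 0.14
w4 mark n 23 mid 284.62 width 8.96 slope deg 1.05
```

The wing has turned with the tool to within about 0.4° of slip, so the seat corresponds to a tool yaw of about −70.4° (0.62 rad from the start, within the stated range). Now backing off to about +19.7°.

Request:
step_arm --increments '[[[0,0,0],[0,0,0.3],-1],[[0,0,0],[0,0,0.6],-1],[[0,0,0],[0,0,0.8],-1],[[0,0,0],[0,0,0.8],-1],[[0,0,0],[0,0,0.8],-1],[[0,0,0],[0,0,0.8],-1],[[0,0,0],[0,0,0.8],-1],[[0,0,0],[0,0,0.8],-1],[[0,0,0],[0,0,0.8],-1],[[0,0,0],[0,0,0.8],-1],[[0,0,0],[0,0,0.8],-1],[[0,0,0],[0,0,0.8],-1]]'

```text
t: 8.73
ee_pos: [0.6114, 0.0762, 0.1257]
eef_rot: [2.667, 1.659, 0.001]
contact_force: [2.9, 2.4, 3.7]
width: 0.0108
```

```bash
python3 s.py
```

```text
t 8.73 pos [0.6114 0.0762 0.1257] yaw -26.24 z [ 0.001 -0.    -1.   ] F [2.9 2.4 3.7] T [ 0.341 -0.405 -0.027] w 0.0108 q [ 0.037  0.137  1.821 -0.     1.182  0.495]
0.63
```

Request:
step_arm --increments '[[[0,0,0],[0,0,0.8],-1],[[0,0,0],[0,0,0.8],-1],[[0,0,0],[0,0,0.8],-1],[[0,0,0],[0,0,0.8],-1],[[0,0,0],[0,0,0.8],-1],[[0,0,0],[0,0,0.8],-1],[[0,0,0],[0,0,0.8],-1],[[0,0,0],[0,0,0.8],-1],[[0,0,0],[0,0,0.8],-1],[[0,0,0],[0,0,0.8],-1]]'

```text
t: 9.57
ee_pos: [0.6119, 0.076, 0.1257]
eef_rot: [1.938, 2.47, 0.002]
contact_force: [5.2, 2.3, 2.5]
width: 0.0108
```

Request:
step_arm --increments '[[[0,0,0],[0,0,0.5],-1],[[0,0,0],[0,0,0.4],-1],[[0,0,0],[0,0,0.2],-1],[[0,0,0],[0,0,0.12],-1],[[0,0,0],[0,0,0],-1],[[0,0,0],[0,0,0],-1],[[0,0,0],[0,0,0],-1],[[0,0,0],[0,0,0],-1]]'

```text
t: 10.23
ee_pos: [0.612, 0.076, 0.1257]
eef_rot: [1.808, 2.566, 0.002]
contact_force: [4.7, 1.7, 3.0]
width: 0.0107
```

```bash
python3 s.py; python3 - <<'E'
from h import *
import pickle
cm=eyes.camera_model("wrist"); p,d=eyes.grab_frame("wrist"); cv2.imwrite("pics/w5.png",p);np.save("pics/w5.npy",d);pickle.dump(cm,open("pics/w5.pkl","wb"))
p,d=eyes.grab_frame("top"); cv2.imwrite("pics/top5.png",p)
p,d=eyes.grab_frame("scene"); cv2.imwrite("pics/scene5.png",p)
a=cv2.imread("pics/scene0.png")
z=lambda x:cv2.resize(x[160:280,235:355],None,fx=3.2,fy=3.2,interpolation=cv2.INTER_CUBIC)
cv2.imwrite("pics/s05.png",np.hstack([z(a),z(p)]))
E
python3 px.py w3 w4 w5; python3 wing.py w4 w5; python3 s.py
```

```text
t 10.23 pos [0.612  0.076  0.1257] yaw 19.67 z [ 0.003 -0.001 -1.   ] F [4.7 1.7 3. ] T [ 0.312 -0.839 -0.018] w 0.0107 q [ 3.700e-02  1.370e-01  1.821e+00 -1.000e-03  1.181e+00 -3.060e-01]
-0.02
w3 wing n 26 mid 284.09 width 22.49 slope deg 0.01
w3 mark n 23 mid 284.87 width 9.05 slope deg 0.04
w4 wing n 26 mid 283.97 width 22.59 slope deg 0.14
w4 mark n 23 mid 284.62 width 8.96 slope deg 1.05
w5 wing n 26 mid 284.09 width 22.48 slope deg -0.07
w5 mark n 23 mid 284.5 width 9.3 slope deg -2.7
w4 1549 c [0.6155 0.0785] pca deg -160.51 ((611.11767578125, 80.48072814941406), (41.07827377319336, 17.96577262878418), 18.591060638427734) mark 151 [0.6001 0.0728 0.1309]
  centreline deg 19.03 n 57 [243 269 298] [299 277 293]
w5 1525 c [0.6097 0.0808] pca deg -70.85 ((607.9806518554688, 76.14891052246094), (17.977619171142578, 40.63754653930664), 20.10970687866211) mark 157 [0.6155 0.0656 0.1308]
  centreline deg 109.59 n 57 [243 269 298] [299 277 292]
t 10.38 pos [0.612  0.076  0.1257] yaw 19.67 z [ 0.003 -0.001 -1.   ] F [5.2 2.1 2.3] T [ 0.361 -0.827  0.01 ] w 0.0111 q [ 3.700e-02  1.370e-01  1.821e+00 -1.000e-03  1.181e+00 -3.060e-01]
-0.021
```

View pics/w5.png

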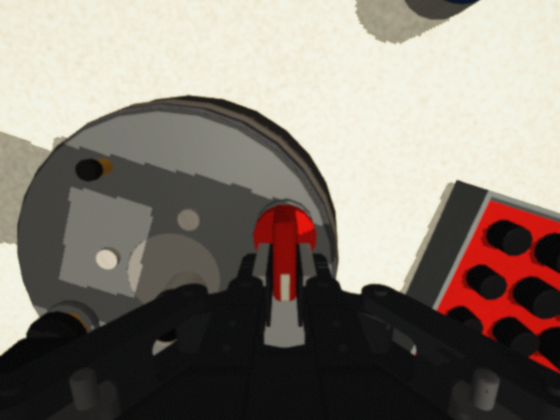

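View pics/s05.png

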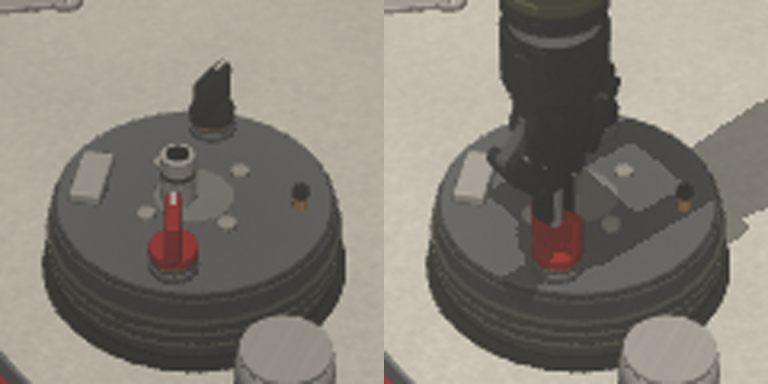

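```bash
python3 - <<'E'
import cv2,numpy as np
z=lambda x:cv2.resize(x[150:280,220:350],None,fx=3,fy=3,interpolation=cv2.INTER_CUBIC)
cv2.imwrite("pics/t05.png",np.hstack([z(cv2.imread("pics/top0.png")),z(cv2.imread("pics/top5.png"))]))
E
```

View pics/t05.png

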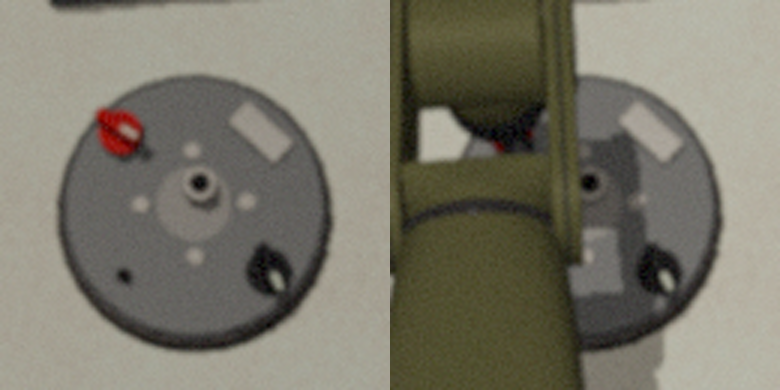

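The socket (200,183 in both halves) and the black screw haven't moved, and the red screw is gripped at rest with about zero torque. Handing in.

```bash
python3 -c "
from h import *
print(robot.finish_job()); st()"
```

```text
the job is handed in; nothing more can be done
None
the job is handed in; nothing more can be done
```

The red screw is set: I turned it clockwise to its seat, backed it off about a quarter turn, and handed in still gripping it with about 24 N. The job took about 10.4 s of the 54 s allowed.

- **Seat:** I felt it at about 35.5° (0.62 rad) clockwise of the start. The vertical torque rose from about 0 to 0.21 N m and held there, within the 0.1–0.4 N m band, so I did not push further.
- **Back-off:** The tool turned back 90.6° from its pressed position. The wrist camera gave 89.7° by one method and 90.6° by another for the wing's own turn. Residual torque is about 0 N m, with a steady side force of about 5 N on the grip.
- **Everything else:** In the top view before and after, the socket and the black screw have not moved. The tool met no unexpected forces along the way. I did not re-check the other bench items one by one.

**Checks that disagreed or failed:**
- The exact contact angle is uncertain by about 1–2°, because the torque rise fell inside one 2° step.
- A slope reading on the white mark (−2.7°) disagreed with the wing edges (about 0°). I put it down to lighting and trusted the wing edges.
- Early on, the trained network labelled the hammer as the red screw, so I found the screw by colour and depth instead.

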